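# Lock the can opener head with the hex key

## Robot

A 6-joint arm with a two-finger parallel gripper is mounted at the origin on the work surface. World frame = base frame: x ahead of the robot, y to its left, z up, the work surface at z = 0. Lengths are in m, angles in rad, forces in N, time in s.
With the tool pointing down it reaches from about 0.375 to 0.9 m from the base axis. Payload 3.1 kg.
Tool frame: the origin (TCP) lies at the very end of the fingers, on their centre line; the grasp point (between the pads) lies 19 mm behind it; x points along the fingers, y is the direction in which the jaws open and shut, and the axes are right-handed (so a half turn about x gives the same grasp; the last joint's range is limited). The gripper opens to 85 mm and grips with 20 to 120 N. Pads are 22 mm wide; open, the fingers measure 114 mm over their backs; the gripper's body (76 mm by 85 mm) begins 54 mm behind the grasp point. The pads swing forward as they close: fully open they stand 13 mm farther back than shut.
Start: joints at [0.984, 0.527, 1.433, -0, 1.181, -0.178], TCP at [0.248, 0.573, 0.192] pointing down, gripper open.
Joint ranges: [-3.08, 3.08], [-0.75, 2.2], [0.22, 2.44], [-1.43, 4.57], [0, 2.65], [-2.85, 2.85]. Speed limits (rad/s): [2.79, 2.79, 3.14, 3.14, 3.14, 3.14].

## Interface

Orientations are given as a unit quaternion [x, y, z, w].
In Python, from station import manip gives the robot as it stands.
- The arm moves only by the shell command python3 -m jog 'ROWS' [FORCE]. ROWS is a JSON object of lists of equal length, an entry for each row: "linear": the shift along the tool's x, y, z in cm, a list of three; "twist": the turn about the tool's x in rad; "claw": the opening, from -1 (shut) to 1 (fully open). A call has 1 to 20 rows; each row is the pose to reach, as a shift and turn from the pose commanded when the call began, along the tool's axes at that moment; what a row does not reach only later rows make up. A row lasts 1/12 s, in which the tool goes at most 41.7 mm and 7.16 degrees, less where a joint would pass 70% of its speed; a pose out of reach is approached as far as the arm can. A call with a gripper value outside its range is refused whole. The fingers move at their own pace and stop on an object; FORCE is the grip in N (left out, the last holds). Time passes only in rows, so rows that repeat a pose let the fingers close. It gives the time, the measured TCP pose, the force and the opening at its end, in the units of the state.
- manip.sense(): the state, without advancing time (a new reading comes with each control period).
- manip.snapshot(name): name is "scene" or "side" or "wrist"; returns a dict with "pixels" (384x512x3 uint8, red, green, blue), "camera_matrix" (3x3 intrinsics, pixels), "k1" (the pictures are not rectified: a ray, as slopes to the right and down, at radius r is drawn at 1 + k1 r^2 times it, then the intrinsics apply), "R" (3x3) and "t" (3): a world point X has camera coordinates R X + t. Camera axes: x right, y down, z forward; pixel columns grow to the right and rows downward; lengths in m; the calibration is good to about 2 mm. A picture is of the moment at which its call begins. There is no depth.
- manip.sign_off(): hands the job in, once; it reports no verdict.
The state is a dict: "t": time; "q": joint angles; "qd": joint speeds; "tau": joint torques, N m; "tcp_pos": TCP position; "tool_rot": TCP orientation; "force": force on the tool from outside, world axes, zero at the start; "ft_torque": the same for the moment, N m; "finger_gap": opening from 0.0 (shut) to 1.0 (fully open).
Only numpy, scipy, OpenCV 4.12 (cv2) and the standard library are available. Lean on these libraries where they do the work, as an engineer would, in place of code of your own. Each camera call takes 0.05 s, during which the arm holds its last target.

## Task

Take the red-handled hex key from its wooden rack, feel its tip into the recessed hex socket of the brass screw on top of the white can opener bracket, and turn the screw clockwise (seen from above), regrasping as needed, until it comes up against its stop, so that the opener head is locked. Leave the key standing in the screw, fully seated, and let go of it. Leave the other things on the shelf where they are.

Things in the scene. Friction and masses are not known exactly. Their poses are not given: they have to be found in the camera images.
- key_grip (a point): Centre of the red square plastic handle of the steel hex key (loose, about 150 g): 30 x 30 mm across, 34 mm high (17 mm above and below this point), white dot on top, gripped across either pair of sides. z runs up the key; x and y are square to the handle's sides. Below the handle: a 50 mm shank whose top 8 mm is a 28 mm round collar. It starts upright in its rack, any yaw.
- key_tip (a point): Centre of the key's flat nose, 67 mm below the handle's centre along the key; axes as the handle's. The shank is hexagonal, 20 mm across flats, 23 mm across corners, with two of its six flats facing +x and -x; its lowest 7 mm taper, six-sided, to a nose 12 mm across its corners. It starts 5 mm above the work surface.
- rack: Fixed wooden block, 70 x 70 mm, 40 mm high, that holds the key; origin at the centre of its underside, x and y square to its sides. Its 25 mm round hole in the middle is 35 mm deep: the key must be lifted by 35 mm and more to clear it.
- bracket: Fixed white steel bracket with the chrome can opener head. Origin on the screw's axis, under the middle of its 120 x 100 mm foot; the chrome head juts out 80 mm to -x, an upright plate stands at +x. On top a round white boss, 60 mm across, rim 95 mm above the work surface, with a 38 mm round recess 6 mm deep; the brass screw's face is the bottom of the recess.
- screw_top (a point): Centre of the brass screw's face, 89 mm above the work surface, at the mouth of its upward hex socket: 21.2 mm across flats, 22 mm deep to a flat floor, countersunk over its top 5 mm to 27 mm. The axes turn with the screw: two of the socket's six flats face +x and -x; a small red mark lies on the +x side; z up. A fully seated key tip is 22 mm below this point.
- screw (a joint): Turn of the screw in rad: grows clockwise seen from above; starts between 0 and 0.5, hard stop at 2.9 (locked). It takes about 0.1 N m to turn and stays where it is left. The key has some 0.12 rad of free play in the socket, either way, before it drives the screw.
- corkscrew: Bystander: smoky-grey plastic lever-pull corkscrew lying down, about 180 x 82 x 44 mm, origin under its middle.
- cap_a: Bystander: gold-lacquered crown cap, 32 mm across, 6 mm high, lying flat; origin under its middle.
- cap_b: Bystander: gold-lacquered crown cap like the first.
- jar_grip: Bystander: olive-green bakelite jar grip, round, 84 mm across, 34 mm high; origin under its middle.
- food_can: Bystander: food can, 74 mm across, 100 mm high; origin under its middle.
- jam_jar: Bystander: jam jar with gold lid, 66 mm across, 90 mm high; origin under its middle.
Mind the look-alikes: they are no part of the job. Of the things that look like the part that bears key_grip, the smaller one is meant.

How it is judged:
On the way, in this order (a step that is already met when the one before it is completed fails the run):
1. the key is seated in the screw's hex socket (z of key_tip in the frame of screw_top below -0.016 m and horizontal distance between key_tip and screw_top below 0.004 m and angle between key_tip's own z axis and vertical below 0.15 rad), for 0.2 s.
2. the screw is turned home with the key seated in it (all of step 1 and value of joint screw above 2.75 rad), for 0.2 s.
At the end, for the whole second after the job is handed in: The screw is turned clockwise to its stop (joint above 2.75 rad of 2.9) and the key stands released and at rest in its socket: tip at least 16 mm below the screw's face, within 4 mm of its axis, leaning less than 0.15 rad (all of step 2 and linear speed of key below 0.02 m/s and contact force between the fingers and key below 0.1 N); the robot touches nothing.
It fails at once if any bystander (corkscrew, caps, jar grip, can, jar) is moved by more than 30 mm (distance of any of corkscrew, cap_a, cap_b, jar_grip, food_can, jam_jar from where it was at the start of the episode above 0.03 m).
It also fails if it takes over 53 s, if anything falls off the work surface, if the arm or the gripper's body presses on something with over 40 N, if the wrist force passes 120 N, or if a joint passes its speed limit or range.

## Working session

There is one attempt and no reset: what is moved stays moved. The work goes in short steps, Python scripts to look and compute and a shell command to move; the robot and the scene stay as the last step left them, time stands still between calls to the robot, and variables do not carry over. Pictures are saved under pics/ and viewed, and the job is handed in when it is done.

```bash
mkdir -p pics; ls
python3 - <<'E'
from station import manip
import cv2
print(manip.sense())
for n in ["scene","side","wrist"]:
    s=manip.snapshot(n); cv2.imwrite(f"pics/{n}0.png",s["pixels"][:,:,::-1])
    print(n,s["camera_matrix"],s["k1"],s["R"],s["t"])
E
```

```text
pics
{'t': 0.0, 'q': array([ 9.83474594e-01,  5.28471370e-01,  1.43389787e+00,  7.84769280e-06,
        1.18141808e+00, -1.78493806e-01]), 'qd': array([ 0.00049014, -0.00203745, -0.00202013,  0.00016166,  0.00080726,
       -0.00025831]), 'tau': array([-5.49194738e-04, -4.42350698e+01, -1.78018320e+01, -2.51341407e-04,
        8.57577834e-03,  7.52658480e-06]), 'tcp_pos': array([0.24797316, 0.57282615, 0.19083194]), 'tool_rot': array([ 0.14282015,  0.69267655, -0.14425771,  0.69209198]), 'force': array([-0.01954713, -0.20976266,  0.69932055]), 'ft_torque': array([0.02819394, 0.03196811, 0.01047297]), 'finger_gap': 1.0016319160568692}
scene [[372.96046239   0.         250.14200218]
 [  0.         372.96046239 188.82129439]
 [  0.           0.           1.        ]] -0.08928433809961735 [[ 0.55876487  0.82930298 -0.00619573]
 [ 0.45068689 -0.30991665 -0.83715769]
 [-0.69617753  0.46498197 -0.54692652]] [-0.37365238 -0.20244272  1.52892498]
side [[465.30471257   0.         257.00375071]
 [  0.         465.30471257 192.77848291]
 [  0.           0.           1.        ]] -0.17222207549980145 [[ 0.9072621  -0.42027447 -0.01564782]
 [-0.29120227 -0.60091406 -0.74438131]
 [ 0.30344147  0.67990563 -0.66757143]] [-0.52262743  0.24236345  0.92908452]
wrist [[271.07125555   0.         257.64204887]
 [  0.         271.07125555 192.85907436]
 [  0.           0.           1.        ]] -0.008025186722695941 [[ 3.98652078e-01  9.17101774e-01 -9.25892772e-04]
 [ 8.81820123e-01 -3.83037880e-01  2.75091355e-01]
 [ 2.51932118e-01 -1.10482211e-01 -9.61417646e-01]] [-0.62359672 -0.03473812  0.37898123]
```

View pics/scene0.png

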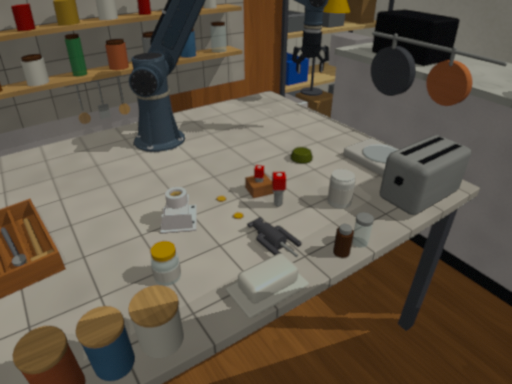

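View pics/side0.png

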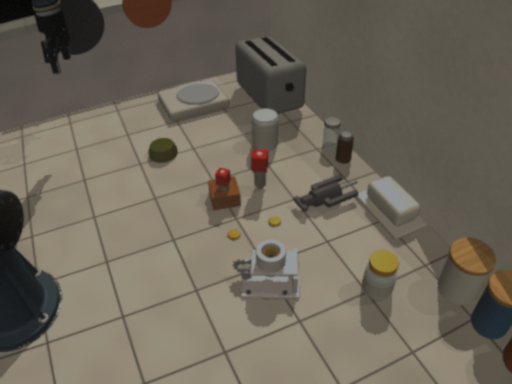

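View pics/wrist0.png

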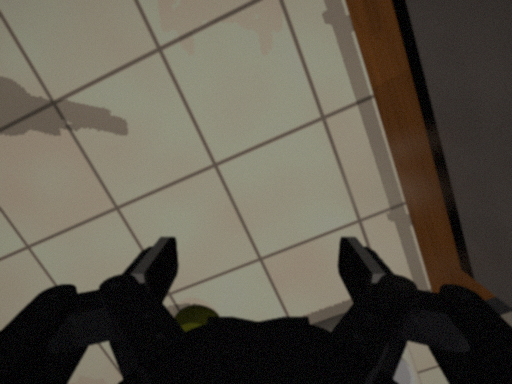

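The scene view shows two red things. Candidate A is at scene (260,172) / side (223,176), standing in the wooden block. Candidate B is at scene (279,180) / side (260,160), larger and on a grey stem beside the rack. I choose A, since it's smaller and in the rack, and will check it in a crop.

```bash
cat > h.py <<'E'
import numpy as np, cv2
from station import manip
def ray(s,uv):
    K=s["camera_matrix"]; d=np.array([[s["k1"],0,0,0,0]],float)[0]
    p=cv2.undistortPoints(np.array([[uv]],float),K,d)[0,0]
    R=np.array(s["R"]);t=np.array(s["t"])
    return -R.T@t, R.T@np.array([p[0],p[1],1.])
def onz(s,uv,z):
    c,d=ray(s,uv); return c+d*(z-c[2])/d[2]
def tri(a,ua,b,ub):
    c1,d1=ray(a,ua);c2,d2=ray(b,ub)
    d1/=np.linalg.norm(d1);d2/=np.linalg.norm(d2)
    l=np.linalg.lstsq(np.c_[d1,-d2],c2-c1,rcond=None)[0]
    p,q=c1+l[0]*d1,c2+l[1]*d2
    return (p+q)/2,np.linalg.norm(p-q)
def proj(s,X):
    R=np.array(s["R"]);t=np.array(s["t"]);
    return cv2.projectPoints(np.array([X],float),cv2.Rodrigues(R)[0],t,s["camera_matrix"],np.array([s["k1"],0,0,0,0.]))[0][0,0]
def crop(s,x,y,w,h,f,name):
    cv2.imwrite(f"pics/{name}.png",cv2.resize(s["pixels"][y:y+h,x:x+w,::-1],None,fx=f,fy=f,interpolation=cv2.INTER_CUBIC))
E
python3 - <<'E'
from h import *
import pickle
a=manip.snapshot("scene");b=manip.snapshot("side");pickle.dump((a,b),open("s0.pkl","wb"))
crop(b,190,130,100,90,7,"side_key");crop(b,220,225,90,80,8,"side_br")
crop(a,230,150,70,70,8,"scene_key");crop(a,150,175,60,60,9,"scene_br")
E
```

```text
(no output)
```

View pics/side_key.png

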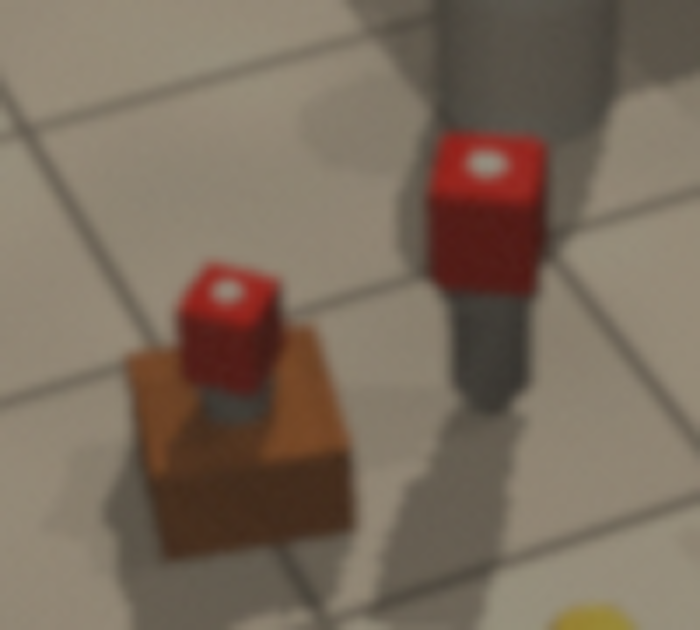

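View pics/side_br.png

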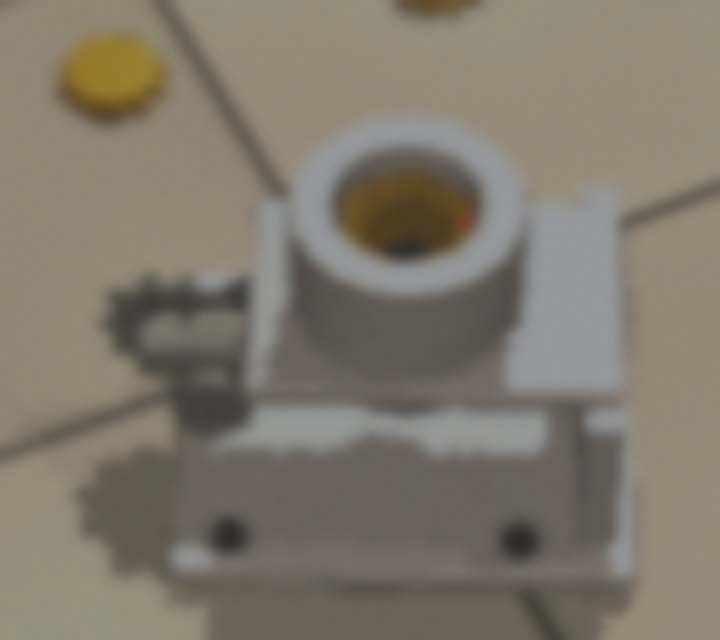

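View pics/scene_key.png

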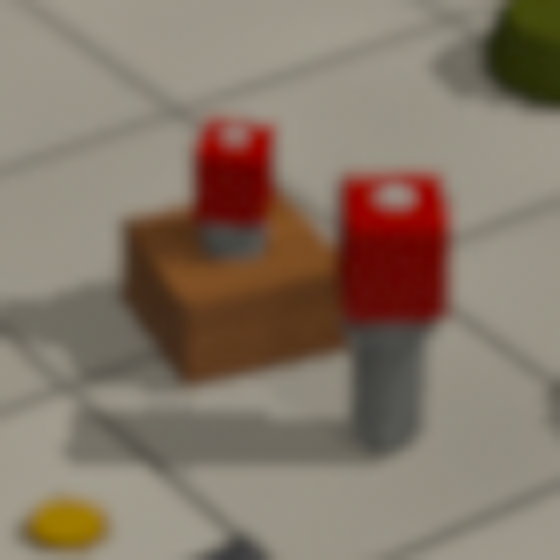

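View pics/scene_br.png

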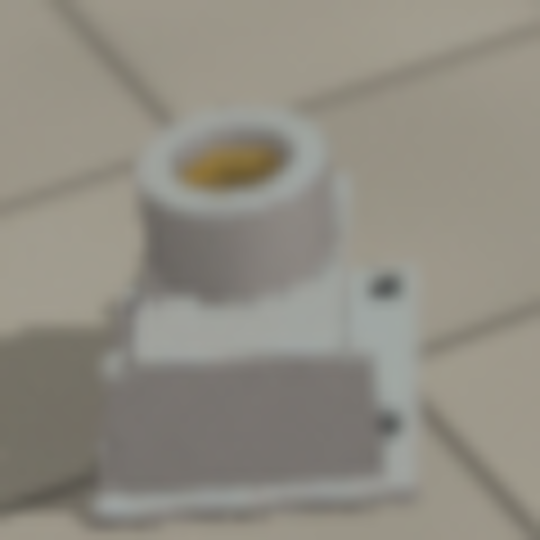

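The crops confirm A: it's the smaller handle, stands in the rack and has the white dot. Its dot is at side (222.6,171.7) and scene (259.4,166.9). The boss rim centre is near side (270.9,250.7) and scene (176.3,193). The red mark is at the right of the socket in the side view.

Run:
```python
from h import *
import pickle
a,b=pickle.load(open("s0.pkl","rb"))
for n,ua,ub,z in [("keytop",(259.4,166.9),(222.6,171.7),.106-.017),("decoy",(279.4,174.4),(259.6,153.4),.1),("rim",(176.3,193),(270.9,250.7),.095)]:
    print(n,tri(a,ua,b,ub),onz(a,ua,z),onz(b,ub,z))
f=lambda x,y:(220+x/8,225+y/8)
print("mark",onz(b,f(466,222),.089))
g=lambda x,y:(190+x/7,130+y/7)
for p in [(212,262),(283,277),(262,325),(182,308)]: print(onz(b,g(*p),.089))
from scipy.spatial.transform import Rotation as R
s=manip.sense();print(R.from_quat(s["tool_rot"]).as_matrix().round(3))
w=manip.snapshot("wrist");T=R.from_quat(s["tool_rot"]).as_matrix()
Rw=np.array(w["R"]);print("cam in tool",T.T@(-Rw.T@w["t"]-s["tcp_pos"]),(Rw@T).round(3))
```

```text
keytop (array([0.54170627, 0.12039136, 0.08580432]), np.float64(0.0018819968293363794)) [0.5452     0.11849203 0.089     ] [0.54022127 0.11521842 0.089     ]
decoy (array([0.6407712 , 0.1213618 , 0.10723063]), np.float64(0.001801077206919654)) [0.63043429 0.1302763  0.1       ] [0.64442903 0.12866633 0.1       ]
rim (array([ 0.5346996 , -0.15753566,  0.08963372]), np.float64(0.001760660060070615)) [ 0.541616   -0.15942102  0.095     ] [ 0.53251973 -0.16282111  0.095     ]
mark [ 0.54560906 -0.16931657  0.089     ]
[0.54120593 0.13289778 0.089     ]
[0.56018544 0.11445127 0.089     ]
[0.54398597 0.09375259 0.089     ]
[0.52284729 0.11409784 0.089     ]
[[-0.001  0.397  0.918]
 [-0.001  0.918 -0.397]
 [-1.    -0.001 -0.   ]]
cam in tool [-0.18238977 -0.00060702 -0.06996045] [[-0.001  1.     0.001]
 [-0.275 -0.002  0.961]
 [ 0.961  0.001  0.275]]
```

```bash
python3 -m jog '{"linear":[[0,-10,15],[0,-20,30],[1,-30.1,45],[2,-30.1,45],[2,-30.1,45],[2,-30.1,45],[2,-30.1,45],[2,-30.1,45],[2,-30.1,45],[2,-30.1,45],[2,-30.1,45],[2,-30.1,45],[2,-30.1,45],[2,-30.1,45],[2,-30.1,45],[2,-30.1,45],[2,-30.1,45],[2,-30.1,45]],"twist":[0,0,0.1,0.2,0.36,0.36,0.36,0.36,0.36,0.36,0.36,0.36,0.36,0.36,0.36,0.36,0.36,0.36],"claw":[1,1,1,1,1,1,1,1,1,1,1,1,1,1,1,1,1,1]}'
python3 - <<'E'
from h import *
import pickle
w=manip.snapshot("wrist");s=manip.sense();pickle.dump((w,s),open("w1.pkl","wb"))
print(s["t"],s["q"],s["tcp_pos"],s["tool_rot"])
cv2.imwrite("pics/w1.png",w["pixels"][:,:,::-1])
E
```

```text
t: 1.8
tcp_pos: [0.5406, 0.1198, 0.1718]
tool_rot: [0.264, 0.656, -0.264, 0.656]
force: [-0.6, -0.0, -0.2]
finger_gap: 1.0
1.85 [ 1.61864253e-02  4.57210089e-01  1.63369506e+00  1.74604294e-04
  1.05100312e+00 -7.88156232e-01] [0.54079469 0.1198198  0.17192818] [ 0.26443237  0.65592747 -0.26442044  0.65568019]
```

View pics/w1.png

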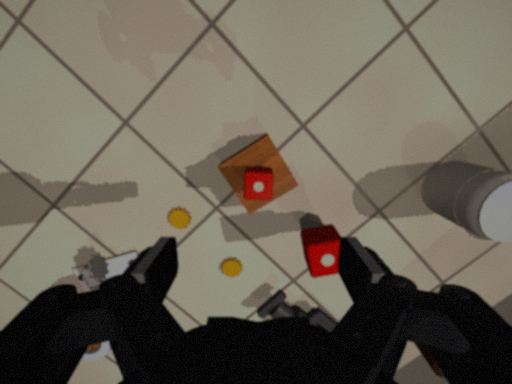

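The wrist view shows key A in its rack, with the dot at (258,187). Its top face lies square to the image. The decoy sits at (325,250), to the lower right.

Run:
```python
from h import *
import pickle
w,s=pickle.load(open("w1.pkl","rb"))
im=w["pixels"].astype(int);r,g,b=im[...,0],im[...,1],im[...,2]
sub=np.zeros(r.shape,bool);sub[150:215,230:290]=1
red=(r>150)&(g<70)&(b<70)&sub
n,l,st,ce=cv2.connectedComponentsWithStats(red.astype(np.uint8));print(st,ce)
dot=(g>130)&(b>120)&sub
n,l,st,ce=cv2.connectedComponentsWithStats(dot.astype(np.uint8));print(st,ce)
cs,_=cv2.findContours(red.astype(np.uint8),cv2.RETR_EXTERNAL,cv2.CHAIN_APPROX_NONE)
c=max(cs,key=cv2.contourArea);print(cv2.minAreaRect(c))
crop(w,200,120,160,170,4,"w1c")
print(onz(w,(258.5,187),.089))
box=cv2.boxPoints(cv2.minAreaRect(c));P=[onz(w,p,.089) for p in box];print(np.array(P));
for i in range(4):
  d=P[(i+1)%4]-P[i];print(np.hypot(*d[:2]),np.degrees(np.arctan2(d[1],d[0])))
print(np.mean(P,0))
```

```text
[[     0      0    512    384 196491]
 [   248    175      4      4      7]
 [   248    175     12      8     21]
 [   256    175      3      2      4]
 [   261    175     11     10     36]
 [   260    180      1      1      1]
 [   266    181      1      1      1]
 [   271    181      1      1      1]
 [   249    185      2      2      2]
 [   252    184      2      2      2]
 [   268    185      1      1      1]
 [   252    187      1      1      1]
 [   265    186      1      1      1]
 [   265    187      6      6     11]
 [   270    186      1      1      1]
 [   247    188      2      2      2]
 [   250    190      1      1      1]
 [   252    190      2      4      4]
 [   264    190      2      1      2]
 [   249    192      1      1      1]
 [   255    193      1      1      1]
 [   259    192      1      1      1]
 [   262    192      2      2      2]
 [   251    195      2      2      2]
 [   258    194      1      1      1]
 [   262    195      2      2      2]
 [   265    194      1      1      1]
 [   267    194      1      1      1]
 [   269    194      1      2      2
[... 1361 characters left out ...]
4338 191.5025252 ]
 [286.43396226 155.20754717]
 [258.07317073 186.34146341]
 [273.58064516 207.25806452]
 [235.55172414 209.94827586]
 [240.         206.        ]
 [264.         208.        ]
 [267.         208.        ]]
((265.15093994140625, 179.97169494628906), (10.164681434631348, 8.378993034362793), 15.945395469665527)
[0.54086008 0.12014515 0.089     ]
[[0.53799518 0.12376447 0.089     ]
 [0.5336295  0.13115842 0.089     ]
 [0.54249034 0.13622417 0.089     ]
 [0.54694322 0.12885078 0.089     ]]
0.008586593402268713 120.55926638395512
0.01020667579264471 29.756665689228896
0.008613652960840311 -58.87164714067115
0.010292625031948444 -150.3849156610964
[0.54026456 0.12999946 0.089     ]
```

View pics/w1c.png

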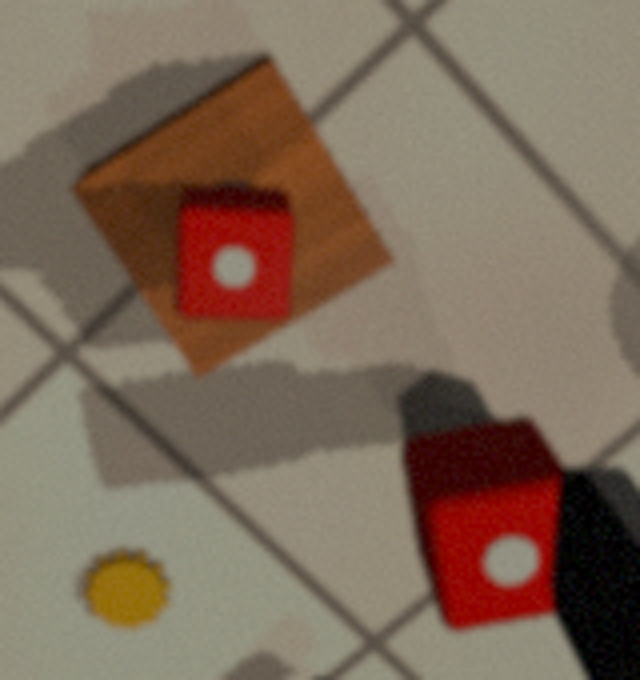

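```bash
python3 -m jog '{"linear":[[3,0,0],[6,0,0],[8,0,0],[9.5,0,0],[10.5,0,0],[11.3,0,0],[11.6,0,0],[11.6,0,0],[11.6,0,0],[11.6,0,0],[11.6,0,0],[11.6,0,0],[11.6,0,0],[11.6,0,0]],"twist":[0,0,0,0,0,0,0,0,0,0,0,0,0,0],"claw":[1,1,1,1,1,1,1,0,-1,-1,-1,-1,-1,-1]}' 60
python3 - <<'E'
from h import *
s=manip.sense();print(s["t"],s["tcp_pos"],s["force"],s["finger_gap"])
w=manip.snapshot("wrist");cv2.imwrite("pics/w2.png",w["pixels"][:,:,::-1])
E
```

```text
t: 3.02
tcp_pos: [0.5419, 0.1184, 0.0561]
tool_rot: [0.265, 0.655, -0.265, 0.656]
force: [-0.2, 0.0, 0.1]
finger_gap: 0.007
3.0167 [0.54185155 0.11837615 0.05611983] [-0.17710483  0.04121259  0.11874004] 0.006673882502269091
```

View pics/w2.png

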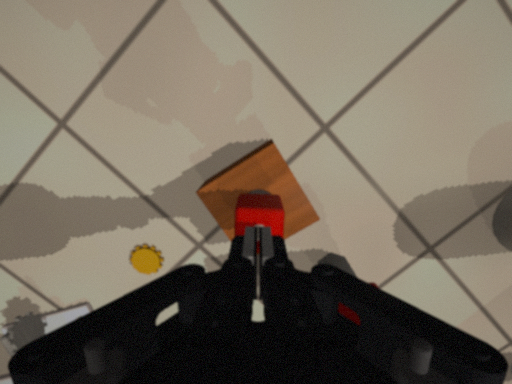

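The jaws shut on nothing: the handle is at (259,222) in the picture, just behind the fingers. I'll work out the real offset.

Run:
```python
from h import *
import pickle
from scipy.spatial.transform import Rotation as R
w0,s0=pickle.load(open("w1.pkl","rb"))
s=manip.sense();w=manip.snapshot("wrist");pickle.dump((w,s),open("w2.pkl","wb"))
crop(w,190,120,140,150,5,"w2c")
a,b=manip.snapshot("scene"),manip.snapshot("side")
crop(b,170,110,120,100,6,"side2");crop(a,220,130,90,80,7,"scene2")
for ww,ss,uv in((w0,s0,(258.5,187)),(w,s,(259,222))):
    Rw=np.array(ww["R"]);T=R.from_quat(ss["tool_rot"]).as_matrix();c=-Rw.T@ww["t"]
    print("cam",c,"in tool",T.T@(c-ss["tcp_pos"]),onz(ww,uv,.089),onz(ww,uv,.07),proj(ww,ss["tcp_pos"]))
print(tri(w0,(258.5,187),w,(259,220)))
```

```text
cam [0.49003868 0.16765181 0.35428969] in tool [-0.18233835 -0.00077367 -0.06979914] [0.54086008 0.12014515 0.089     ] [0.5444999  0.11674273 0.07      ] [258.57561443 216.5596897 ]
cam [0.49111234 0.16637473 0.23838929] in tool [-0.18239498 -0.00070211 -0.06973794] [0.53540933 0.12485226 0.089     ] [0.54104322 0.11957124 0.07      ] [258.41543466 216.38290913]
(array([0.55270711, 0.10887378, 0.02664315]), np.float64(0.0002878942393614951))
```

View pics/w2c.png

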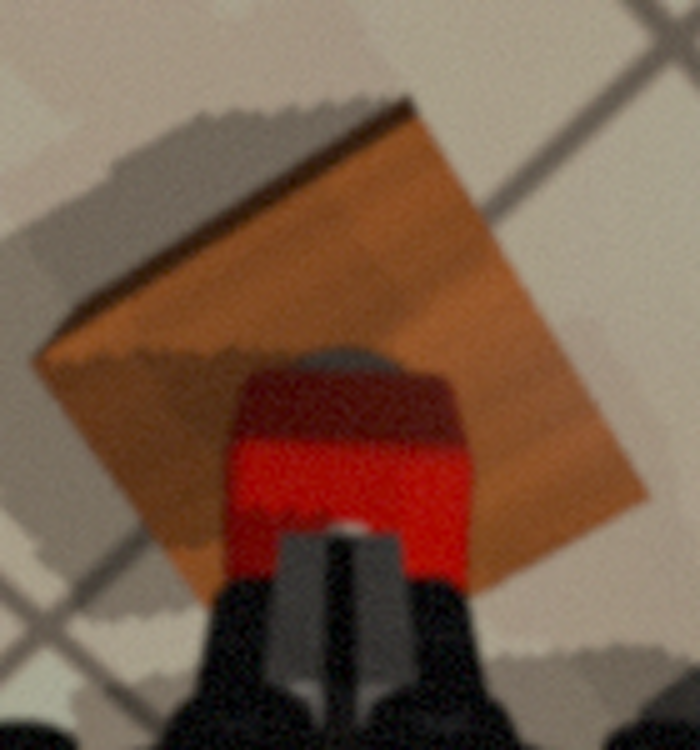

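View pics/side2.png

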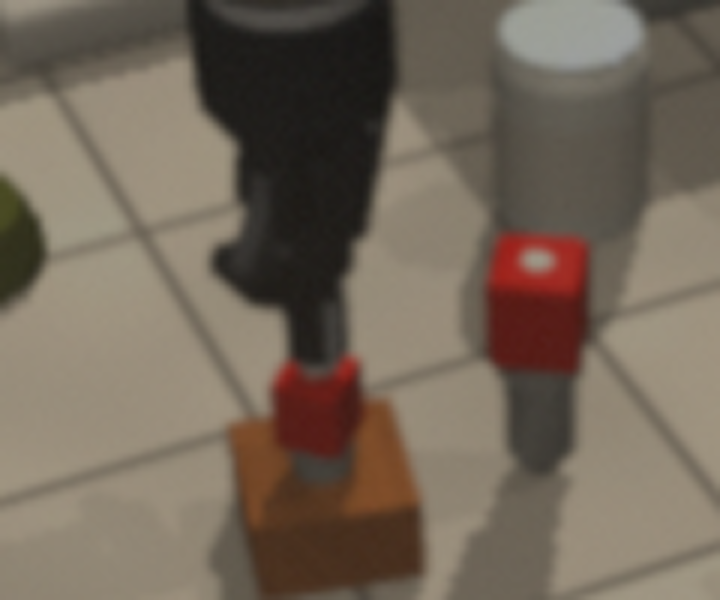

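View pics/scene2.png

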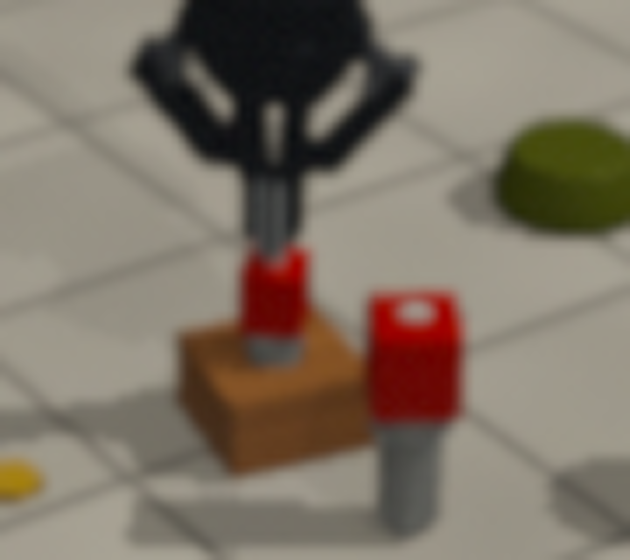

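Run:
```python
from h import *
import pickle
w0,s0=pickle.load(open("w1.pkl","rb"));w,s=pickle.load(open("w2.pkl","rb"))
for n,p,q in [("top",(267,135.5),(272,142.4)),("right",(298,185),(319.6,218.6)),("left",(218.7,166.7),(197.4,191.4)),("cap",(179,218),(146,259))]:
    print(n,tri(w0,p,w,q), onz(w0,p,.04),onz(w,q,.04))
a,b=pickle.load(open("s0.pkl","rb"))
g=lambda x,y:(190+x/7,130+y/7);k=lambda x,y:(230+x/8,150+y/8)
for n,p,q in [("L",(130,355),(122,222)),("near",(350,455),(340,262)),("BL",(155,470),(190,300))]:
    print(n,onz(b,g(*p),.04),onz(a,k(*q),.04))
# rims: caps in side/scene at z 3mm
print("cap side",onz(b,(233.5,234.5),.003),onz(a,(221,198),.003),onz(w0,(179,218),.003),onz(w,(146,259),.003))
print("cap2 side",onz(b,(275,221),.003),onz(a,(238,215.5),.003),onz(w0,(231.5,267),.003))
```

```text
top (array([ 0.51653205,  0.15956008, -0.00221129]), np.float64(0.00039183591248961294)) [0.51337208 0.16034698 0.04      ] [0.51209387 0.16091578 0.04      ]
right (array([0.58195394, 0.14698759, 0.0377808 ]), np.float64(0.00012788738073249122)) [0.58129783 0.14707005 0.04      ] [0.58096052 0.14726424 0.04      ]
left (array([0.4997714 , 0.09453642, 0.03866617]), np.float64(0.0006760399058299613)) [0.500066   0.09486985 0.04      ] [0.49937861 0.09499242 0.04      ]
cap (array([ 0.51263956, -0.00637989,  0.00072592]), np.float64(0.0005672698136788082)) [0.51037998 0.01297639 0.04      ] [0.50884645 0.02214546 0.04      ]
L [0.51462458 0.15469916 0.04      ] [0.50686931 0.09042234 0.04      ]
near [0.56454789 0.07127775 0.04      ] [0.58047837 0.14435641 0.04      ]
BL [0.50104837 0.09348841 0.04      ] [0.5697357  0.08037547 0.04      ]
cap side [ 0.5117876  -0.00926432  0.003     ] [ 0.51438981 -0.00596405  0.003     ] [ 0.51277468 -0.0052329   0.003     ] [ 0.51215389 -0.00475358  0.003     ]
cap2 side [ 0.6179288  -0.01163826  0.003     ] [ 0.62071118 -0.0104613   0.003     ] [ 0.61696549 -0.00759176  0.003     ]
```

Run:
```python
from h import *
import pickle
w0,s0=pickle.load(open("w1.pkl","rb"));w,s=pickle.load(open("w2.pkl","rb"))
for n,p,q in [("farL",(245.3,172),(236.8,208)),("farR",(272.5,172.3),(283.8,208.4)),("dot",(258.5,186.7),(259.5,226))]:
    print(n,tri(w0,p,w,q),onz(w0,p,.089),onz(w,q,.089))
```

```text
farL (array([0.52086295, 0.12076147, 0.08574003]), np.float64(0.0002891144140086271)) [0.52060961 0.12140676 0.089     ] [0.52010782 0.12166029 0.089     ]
farR (array([0.54028247, 0.14050114, 0.08596984]), np.float64(0.00028247940360491027)) [0.53965336 0.14068247 0.089     ] [0.53936595 0.14113979 0.089     ]
dot (array([0.54571099, 0.11561443, 0.06237252]), np.float64(5.048403274633642e-06)) [0.54063434 0.12036275 0.089     ] [0.53744996 0.12329178 0.089     ]
```

The cameras agree: the handle top is at z≈0.087 and the rack corners come out at 0.04. In the side and scene views, the real fingertips sit at the handle's top, about 33 mm short of the reported TCP. I'll open and go 3.3 cm lower, watching the force.

```bash
python3 -m jog '{"linear":[[-1,0,0],[-1,0,-0.2],[-1,0,-0.2],[-1,0,-0.2],[-1,0,-0.2],[-1,0,-0.2],[0,0,-0.2],[1,0,-0.2],[2,0,-0.2],[2.8,0,-0.2],[3.3,0,-0.2],[3.3,0,-0.2]],"twist":[0,0,0,0,0,0,0,0,0,0,0,0],"claw":[1,1,1,1,1,1,1,1,1,1,1,1]}' 60
python3 - <<'E'
from h import *
s=manip.sense();print(s["t"],s["tcp_pos"],s["force"],s["finger_gap"])
w=manip.snapshot("wrist");b=manip.snapshot("side")
crop(w,100,100,320,240,2,"w3");crop(b,170,90,120,120,5,"side3")
E
```

```text
t: 4.22
tcp_pos: [0.5389, 0.1197, 0.0209]
tool_rot: [0.265, 0.657, -0.266, 0.654]
force: [-0.3, -0.0, 0.4]
finger_gap: 1.0
4.2167 [0.53892895 0.11973545 0.02094089] [-0.26438002 -0.04924799  0.41161511] 0.9999997978105715
```

View pics/w3.png

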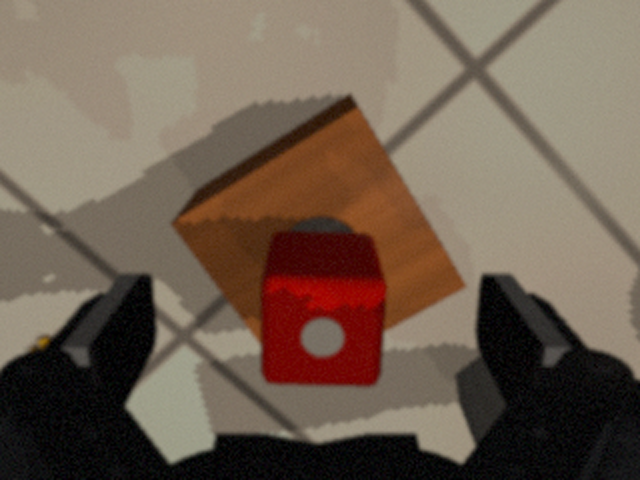

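View pics/side3.png

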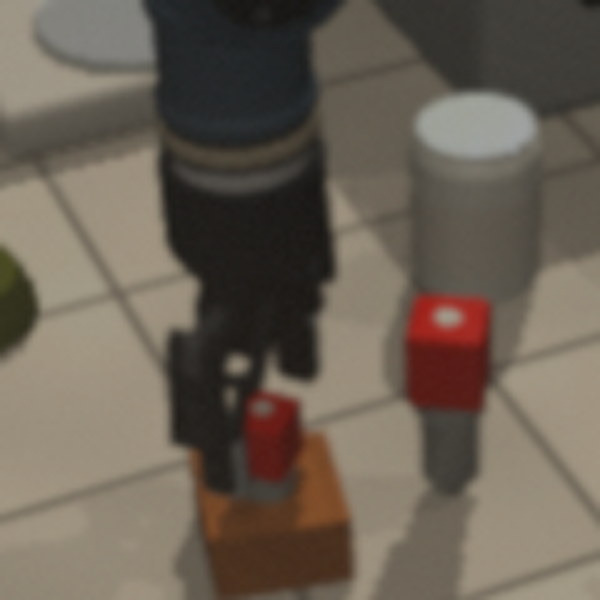

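Run:
```python
from h import *
b=manip.snapshot("side")
c=np.array([.5395,.1205]);d=np.array([.695,.719])
for o in (-.05,-.043,.043,.05):
  for z in (.02,.03,.04,.05,.06,.07):
    p=proj(b,[*(c+o*d),z]);print(o,z,((p-[170,90])*5).round())
```

```text
-0.05 0.02 [228. 575.]
-0.05 0.03 [226. 560.]
-0.05 0.04 [225. 545.]
-0.05 0.05 [223. 529.]
-0.05 0.06 [221. 514.]
-0.05 0.07 [220. 498.]
-0.043 0.02 [233. 566.]
-0.043 0.03 [232. 551.]
-0.043 0.04 [230. 535.]
-0.043 0.05 [229. 520.]
-0.043 0.06 [227. 504.]
-0.043 0.07 [225. 489.]
0.043 0.02 [298. 457.]
0.043 0.03 [297. 442.]
0.043 0.04 [296. 427.]
0.043 0.05 [295. 411.]
0.043 0.06 [294. 396.]
0.043 0.07 [293. 380.]
0.05 0.02 [303. 448.]
0.05 0.03 [302. 433.]
0.05 0.04 [301. 418.]
0.05 0.05 [300. 403.]
0.05 0.06 [299. 388.]
0.05 0.07 [298. 372.]
```

Projecting the tool axis into the side view puts the open tips at z≈0.07, so they'll be at about 0.057 once shut. That's right for the handle, so I'm closing.

```bash
python3 -m jog '{"linear":[[0,0,0],[0,0,0],[0,0,0],[0,0,0],[0,0,0],[0,0,0],[0,0,0]],"twist":[0,0,0,0,0,0,0],"claw":[0.3,0,-0.5,-1,-1,-1,-1]}' 60
python3 - <<'E'
from h import *
s=manip.sense();print(s["t"],s["tcp_pos"],s["force"],s["finger_gap"])
w=manip.snapshot("wrist")
crop(w,100,100,320,240,2,"w4")
E
```

```text
t: 4.95
tcp_pos: [0.5407, 0.1199, 0.0233]
tool_rot: [0.265, 0.655, -0.265, 0.656]
force: [-0.6, -0.0, 4.4]
finger_gap: 0.344
4.95 [0.54066764 0.11986899 0.02329626] [-0.61351175 -0.01506781  4.36014127] 0.3439589820979462
```

View pics/w4.png

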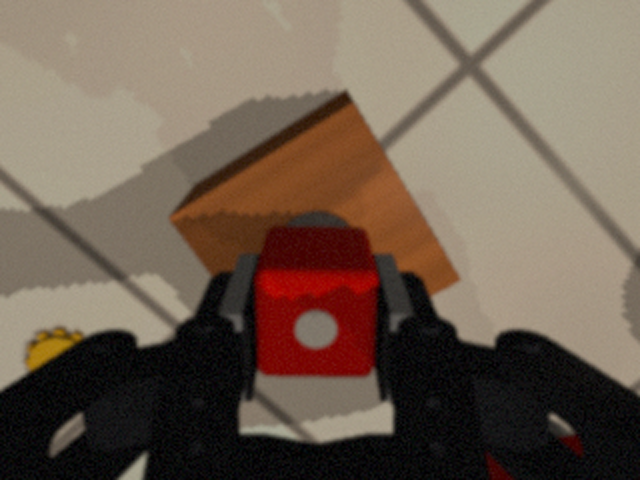

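Gripped: the gap is 29 mm on the handle. Now I'll lift.

```bash
python3 -m jog '{"linear":[[-1,0,0],[-2,0,0],[-3,0,0],[-4.5,0,0],[-6.5,0,0],[-9,0,0],[-12,0,0],[-14,0,0],[-14,0,0],[-14,0,0]],"twist":[0,0,0,0,0,0,0,0,0,0],"claw":[-1,-1,-1,-1,-1,-1,-1,-1,-1,-1]}' 80
python3 - <<'E'
from h import *
import pickle
s=manip.sense();print(s["t"],s["q"],s["tcp_pos"],s["force"],s["finger_gap"])
a,b=manip.snapshot("scene"),manip.snapshot("side");w=manip.snapshot("wrist");pickle.dump((a,b,w,s),open("l.pkl","wb"))
crop(b,180,90,100,90,6,"side5");crop(a,230,110,70,70,8,"scene5");crop(w,150,110,220,200,3,"w5")
E
```

```text
t: 5.83
tcp_pos: [0.5408, 0.1198, 0.1645]
tool_rot: [0.266, 0.654, -0.265, 0.657]
force: [-0.1, 0.1, -1.3]
finger_gap: 0.335
5.8333 [ 1.63213043e-02  4.65559898e-01  1.64409247e+00 -4.80313832e-05
  1.02860382e+00 -7.85731265e-01] [0.54084862 0.11982909 0.16448703] [-0.14038492  0.10046615 -1.30661053] 0.33453008634250697
```

View pics/side5.png

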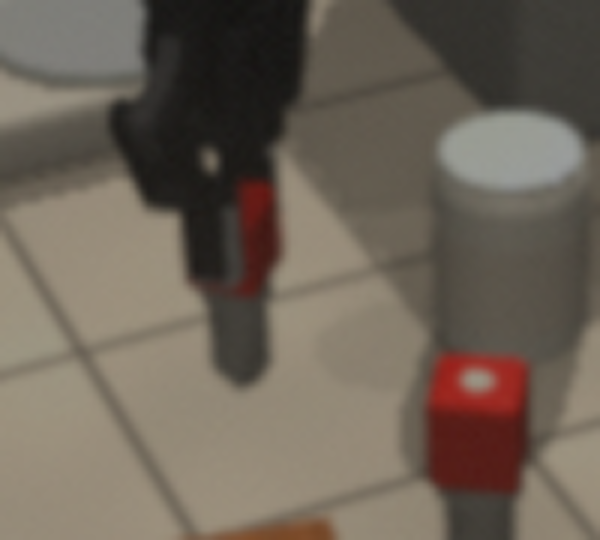

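View pics/scene5.png

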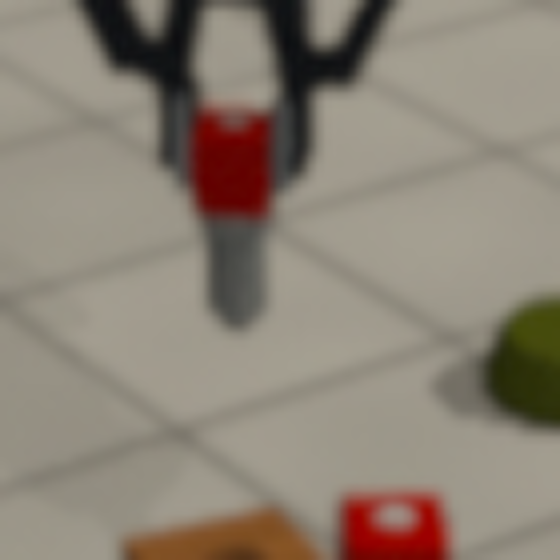

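View pics/w5.png

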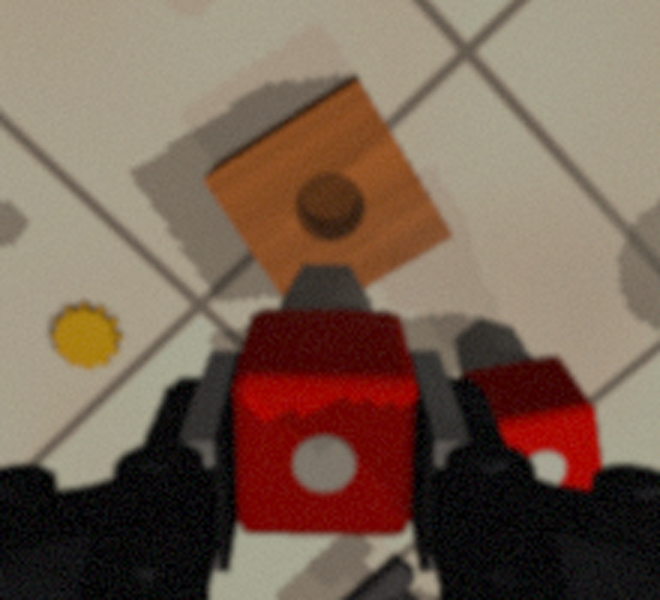

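The key is lifted clear, and the nose shows above the handle at wrist (258,200). The hole in the rack is empty. Next, zoom on the shank for its hex orientation.

Run:
```python
from h import *
import pickle
a,b,w,s=pickle.load(open("l.pkl","rb"))
def big(s,x,y,ww,h,f,n):
    im=s["pixels"][y:y+h,x:x+ww,::-1].astype(float); im=np.clip((im-20)*1.9,0,255).astype(np.uint8)
    return cv2.resize(im,None,fx=f,fy=f,interpolation=cv2.INTER_CUBIC)
A=big(w,225,190,70,40,8,0);cv2.imwrite("pics/z1.png",A)
B=np.hstack([big(b,208,130,24,28,14,0),big(a,250,132,20,20,14,0)[:280].repeat(1,0) if 0 else cv2.resize(big(a,248,132,24,28,14,0),(336,392))]);cv2.imwrite("pics/z2.png",B)
```

```text
(no output)
```

View pics/z1.png

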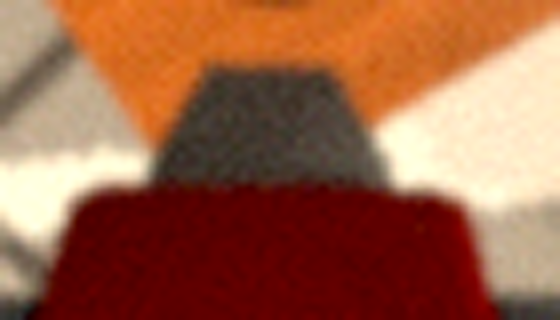

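View pics/z2.png

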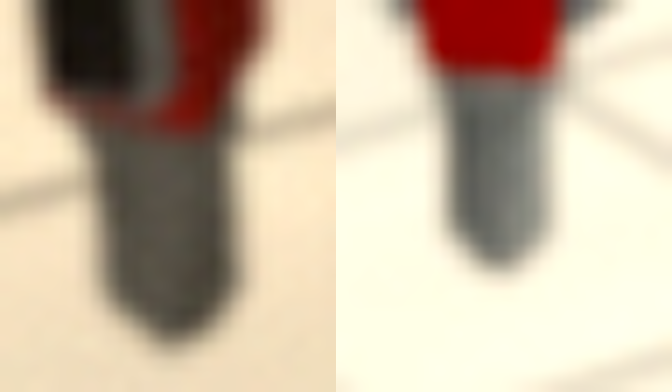

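The shank outline reads clearly. A flat about 11.5 mm wide (16 px) faces the camera and the corners point along the jaw axis, so the flats face ±tool z. The socket mark at about -26° means turning the tool about 0.31 ccw. I'll go to a viewing spot beside the screw.

```bash
python3 -m jog '{"linear":[[0,-4,5],[0,-10,13],[0,-18.8,24.6],[0,-18.8,24.6],[0,-18.8,24.6],[0,-18.8,24.6],[0,-18.8,24.6],[1,-18.8,24.6],[2,-18.8,24.6],[2.6,-18.8,24.6],[2.6,-18.8,24.6],[2.6,-18.8,24.6],[2.6,-18.8,24.6],[2.6,-18.8,24.6]],"twist":[0,-0.1,-0.2,-0.31,-0.31,-0.31,-0.31,-0.31,-0.31,-0.31,-0.31,-0.31,-0.31,-0.31],"claw":[-1,-1,-1,-1,-1,-1,-1,-1,-1,-1,-1,-1,-1,-1]}' 80
python3 - <<'E'
from h import *
import pickle
w=manip.snapshot("wrist");s=manip.sense();print(s["t"],s["q"],s["tcp_pos"],s["force"],s["finger_gap"])
pickle.dump((w,s),open("w6.pkl","wb"))
cv2.imwrite("pics/w6.png",w["pixels"][:,:,::-1]);crop(w,215,90,80,75,8,"w6c")
E
```

```text
t: 7.15
tcp_pos: [0.5866, -0.185, 0.1373]
tool_rot: [0.16, 0.689, -0.16, 0.689]
force: [1.0, 0.4, -1.3]
finger_gap: 0.337
7.2 [-4.87346291e-01  5.77705602e-01  1.51122163e+00  5.69062534e-05
  1.05168845e+00 -1.60103514e+00] [ 0.58674338 -0.18532047  0.13746202] [ 0.54689528  0.30730604 -1.88761829] 0.33298729289607454
```

View pics/w6.png

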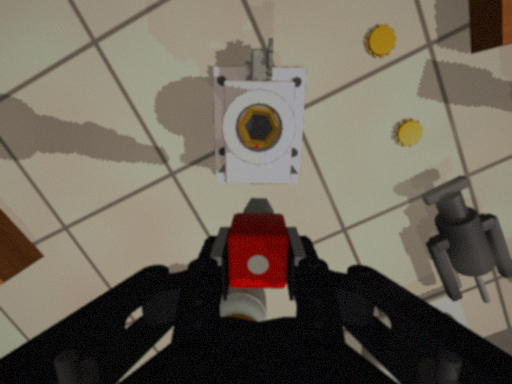

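View pics/w6c.png

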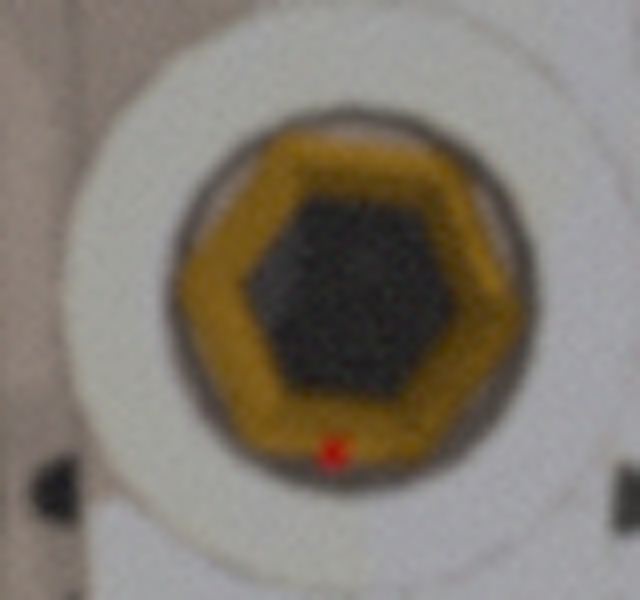

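The wrist view shows the boss centred near (258,127), the brass hex almost square to the image and the red mark at (256.6,146.7). I'll measure centre and angle.

Run:
```python
from h import *
import pickle
w,s=pickle.load(open("w6.pkl","rb"))
f=8
im=cv2.resize(w["pixels"][90:165,215:295],None,fx=f,fy=f,interpolation=cv2.INTER_CUBIC)
im=cv2.GaussianBlur(im,(0,0),5).astype(int);r,g,b=im[...,0],im[...,1],im[...,2]
brass=((r-b>45)&(g-b>5)|((r>120)&(g<80)))
fill=lambda m:max(cv2.findContours(m.astype(np.uint8),cv2.RETR_EXTERNAL,cv2.CHAIN_APPROX_NONE)[0],key=cv2.contourArea)
toim=lambda p:(215+(p[0]+.5)/f-.5,90+(p[1]+.5)/f-.5)
def rep(n,c,z):
    W=np.array([onz(w,toim(p),z)[:2] for p in c[:,0].astype(float)])
    cW=(W*1000).astype(np.float32)
    e=cv2.fitEllipse(cW);M=cv2.moments(cW)
    cen=np.array([M["m10"],M["m01"]])/M["m00"]
    d=cW-cen;rr=np.hypot(*d.T);th=np.arctan2(d[:,1],d[:,0])
    # resample uniformly, 6-fold harmonic; corners at phase
    T=np.linspace(-np.pi,np.pi,720,endpoint=False);o=np.argsort(th)
    R=np.interp(T,th[o],rr[o],period=2*np.pi)
    h=(R*np.exp(-6j*T)).mean();corner=-np.degrees(np.angle(h))/6
    print(n,"cen",cen.round(1),"ell",np.round(e[0],1),np.round(e[1],1),"r",R.min().round(1),R.max().round(1),"corner deg",corner.round(1),"amp",abs(h).round(2))
    return cen
cb=fill(brass);rep("brass .089",cb,.089)
dark=(r+g+b<190);dark=dark&(cv2.drawContours(np.zeros(r.shape,np.uint8),[cb],-1,1,-1)>0)
# inner: not brass within
inn=(cv2.drawContours(np.zeros(r.shape,np.uint8),[cb],-1,1,-1)>0)&(r-b<35)
ci=fill(cv2.erode(inn.astype(np.uint8),np.ones((9,9))));c=rep("inner .084",ci,.084)
wh=(r+g+b>430);
red=(r>130)&(g<90);ys,xs=np.nonzero(red);m=onz(w,toim((xs.mean(),ys.mean())),.089)[:2]*1000;print("mark",m,np.degrees(np.arctan2(*(m-c)[::-1])),np.hypot(*(m-c)))
p=onz(w,toim((352,297)),.095);print("boss",p)
print("toolz deg",np.degrees(s["q"][0]-s["q"][5])-90)
v=im.astype(np.uint8).copy();cv2.drawContours(v,[cb,ci],-1,(0,255,0),1);cv2.imwrite("pics/w6m.png",v[:,:,::-1])
```

```text
brass .089 cen [ 532.6 -158.4] ell [ 532.6 -158.4] [33.4 34.1] r 15.7 18.0 corner deg -2.9 amp 0.39
inner .084 cen [ 532.4 -157.9] ell [ 532.4 -157.9] [19.6 19.9] r 9.2 10.7 corner deg -2.9 amp 0.26
mark [ 545.47843545 -166.33710566] -32.839432350148854 15.515464441576194
boss [ 0.53199119 -0.15778836  0.095     ]
toolz deg -26.190329462183513
```

View pics/w6m.png

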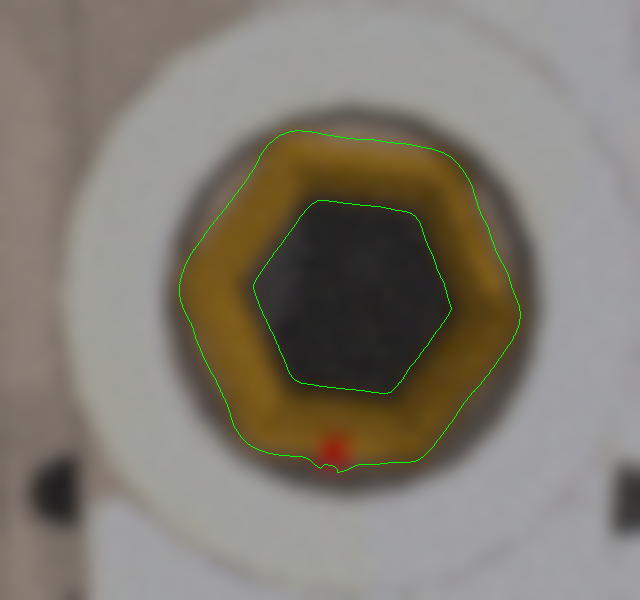

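Run:
```python
from h import *
import pickle
from scipy.spatial.transform import Rotation as R
w,s=pickle.load(open("w6.pkl","rb"));T=R.from_quat(s["tool_rot"]).as_matrix()
crop(w,220,190,80,110,6,"w6k")
im=w["pixels"].astype(int);m=np.zeros(im.shape[:2],bool);m[250:280,240:276]=1;m&=im[...,1]>90
ys,xs=np.nonzero(m);print(xs.mean(),ys.mean(),m.sum())
z=s["tcp_pos"][2]
for n,uv,zz in (("dot",(xs.mean(),ys.mean()),z+.0657),):
    p=onz(w,uv,zz);print(n,p,"tool",T.T@(p-s["tcp_pos"]))
print(T.round(4))
```

```text
257.51838235294116 264.0992647058824 272
dot [ 0.58567025 -0.18529022  0.20316202] tool [-0.06570093 -0.00044521 -0.00091204]
[[ 9.000e-04  4.414e-01  8.973e-01]
 [-4.000e-04  8.973e-01 -4.414e-01]
 [-1.000e+00  0.000e+00  1.000e-03]]
```

View pics/w6k.png

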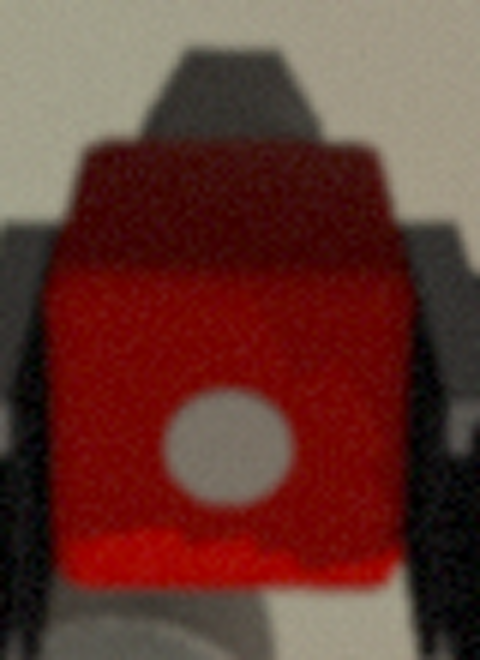

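The key axis lies within 1 mm of the tool axis. The screw flats are at -32.9°, and the mark agrees at -32.8°. The key is at -26.2°, so I'll twist +0.117 and shift z by -6.04 cm and y by +0.07 cm.

```bash
python3 -m jog '{"linear":[[0,0,-2],[0,0.07,-4],[0,0.07,-5.5],[0,0.07,-6.04],[0,0.07,-6.04],[0,0.07,-6.04],[0,0.07,-6.04],[0,0.07,-6.04]],"twist":[0.05,0.117,0.117,0.117,0.117,0.117,0.117,0.117],"claw":[-1,-1,-1,-1,-1,-1,-1,-1]}' 80
python3 - <<'E'
from h import *
import pickle
a,b=manip.snapshot("scene"),manip.snapshot("side");w=manip.snapshot("wrist");s=manip.sense();print(s["t"],s["q"],s["tcp_pos"],s["force"],s["ft_torque"])
pickle.dump((a,b,w,s),open("p7.pkl","wb"))
crop(b,225,190,90,90,6,"side7");crop(a,145,140,70,70,8,"scene7");crop(w,180,130,160,160,4,"w7")
print(np.degrees(s["q"][0]-s["q"][5])-90)
E
```

```text
t: 7.87
tcp_pos: [0.5338, -0.1597, 0.1371]
tool_rot: [0.201, 0.677, -0.201, 0.679]
force: [0.5, -0.3, -1.2]
finger_gap: 0.336
8.0167 [-4.91341000e-01  5.07739295e-01  1.66217295e+00  6.37396724e-06
  9.71259960e-01 -1.48621153e+00] [ 0.53304467 -0.15934352  0.13670914] [ 0.49175725  0.26352324 -1.87344196] [-0.01586089  0.02842245  0.02542008]
-32.99811721084632
```

View pics/side7.png

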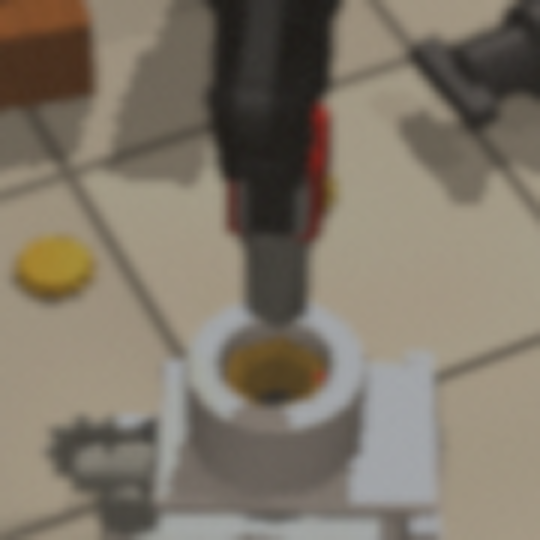

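View pics/scene7.png

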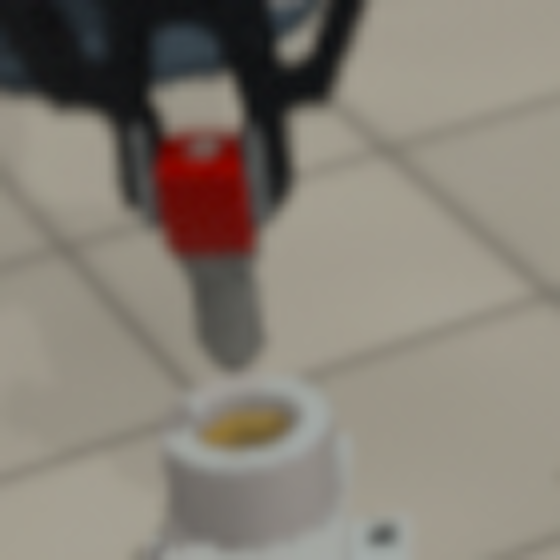

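View pics/w7.png

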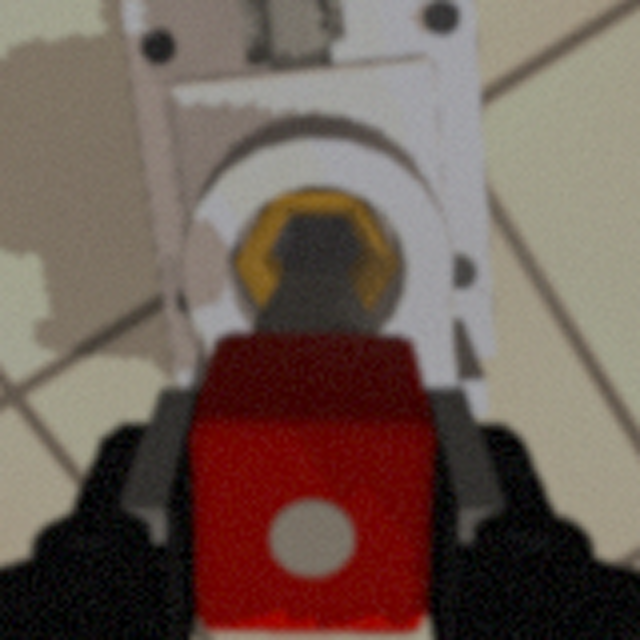

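The pictures show the key standing over the recess with its hex parallel to the socket. Next, a slow descent to just inside the countersink.

```bash
python3 -m jog '{"linear":[[1,0,0],[2,0,0],[2.6,0,0],[3,0,0],[3.3,0,0],[3.5,0,0],[3.7,0,0],[3.8,0,0],[3.8,0,0]],"twist":[0,0,0,0,0,0,0,0,0],"claw":[-1,-1,-1,-1,-1,-1,-1,-1,-1]}' 80
python3 -c "
from h import *
s=manip.sense();print(s['t'],s['tcp_pos'],s['force'],s['ft_torque'])"
```

```text
t: 8.77
tcp_pos: [0.5325, -0.159, 0.0988]
tool_rot: [0.201, 0.678, -0.201, 0.678]
force: [0.7, 0.2, -1.0]
finger_gap: 0.332
8.7667 [ 0.53252905 -0.15899754  0.09878367] [ 0.6929386   0.18913831 -1.03780454] [-0.03723876 -0.02988426 -0.03397902]
```

```bash
python3 -m jog '{"linear":[[0.2,0,0],[0.4,0,0],[0.5,0,0],[0.6,0,0],[0.7,0,0],[0.8,0,0],[0.8,0,0]],"twist":[0,0,0,0,0,0,0],"claw":[-1,-1,-1,-1,-1,-1,-1]}' 80
python3 -c "
from h import *
s=manip.sense();print(s['t'],s['tcp_pos'],s['force'],s['ft_torque'])"
```

```text
t: 9.35
tcp_pos: [0.5328, -0.159, 0.0908]
tool_rot: [0.201, 0.678, -0.201, 0.678]
force: [2.2, -0.6, -2.1]
finger_gap: 0.336
9.35 [ 0.53284276 -0.15903453  0.09078196] [ 2.20152568 -0.55121464 -2.08539132] [ 0.10363817 -0.26289673 -0.00842023]
```

It's sliding in, with the tip about 16 mm down and low force. Continue to the floor.

```bash
python3 -m jog '{"linear":[[0.2,0,0],[0.3,0,0.05],[0.4,0,0.05],[0.5,0,0.05],[0.55,0,0.05],[0.6,0,0.05],[0.6,0,0.05]],"twist":[0,0,0,0,0,0,0],"claw":[-1,-1,-1,-1,-1,-1,-1]}' 80
python3 - <<'E'
from h import *
s=manip.sense();print(s['t'],s['tcp_pos'],s['force'],s['ft_torque'])
b=manip.snapshot("side");a=manip.snapshot("scene");crop(b,225,190,90,90,6,"side8");crop(a,145,140,70,70,8,"scene8")
E
```

```text
t: 9.93
tcp_pos: [0.5331, -0.1593, 0.0854]
tool_rot: [0.201, 0.678, -0.201, 0.678]
force: [0.0, 1.2, 3.6]
finger_gap: 0.339
9.9333 [ 0.5331113 -0.1592724  0.0853693] [0.0267928  1.18938526 3.60515254] [ 0.18968862 -0.04403477 -0.03569895]
```

View pics/side8.png

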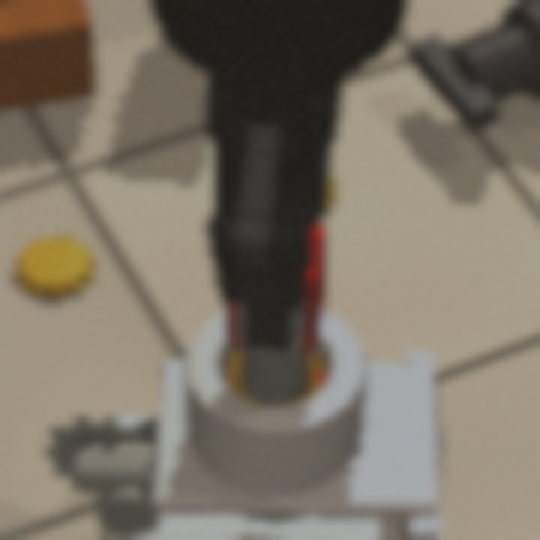

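The floor is felt: fz +3.6 N at TCP 0.0854, which puts the tip at about 0.067. The key is seated, so I start turning clockwise.

```bash
python3 -m jog '{"linear":[[0,0,0],[0,0,0],[0,0,0],[0,0,0],[0,0,0],[0,0,0],[0,0,0],[0,0,0],[0,0,0],[0,0,0]],"twist":[0.1,0.2,0.3,0.4,0.5,0.6,0.7,0.8,0.9,0.9],"claw":[-1,-1,-1,-1,-1,-1,-1,-1,-1,-1]}' 80
python3 -c "
from h import *
s=manip.sense();print(s['t'],s['q'][5],s['tcp_pos'],s['force'],s['ft_torque'])"
```

```text
t: 10.87
tcp_pos: [0.5327, -0.159, 0.0854]
tool_rot: [0.477, 0.523, -0.476, 0.522]
force: [1.2, 1.8, 6.3]
finger_gap: 0.337
10.8667 -0.5830561053127699 [ 0.5327473  -0.15895926  0.08535403] [1.1618425  1.82179998 6.33459934] [0.39148677 0.02875148 0.05691093]
```

```bash
python3 -m jog '{"linear":[[0,0,0],[0,0,0],[0,0,0],[0,0,0],[0,0,0],[0,0,0],[0,0,0],[0,0,0],[0,0,0],[0,0,0],[0,0,0],[0,0,0]],"twist":[0.1,0.2,0.3,0.4,0.5,0.6,0.7,0.8,0.9,1.0,1.1,1.1],"claw":[-1,-1,-1,-1,-1,-1,-1,-1,-1,-1,-1,-1]}' 80
python3 - <<'E'
from h import *
s=manip.sense();print(s['t'],s['q'][5],s['tcp_pos'],s['force'],s['ft_torque'])
w=manip.snapshot("wrist");b=manip.snapshot("side");crop(w,160,100,200,190,3,"w9");crop(b,225,190,90,90,6,"side9")
E
```

```text
t: 11.87
tcp_pos: [0.5322, -0.1582, 0.0853]
tool_rot: [-0.679, -0.197, 0.68, -0.196]
force: [-0.5, 2.7, 6.2]
finger_gap: 0.335
11.8667 0.5169678685077069 [ 0.53223103 -0.15824976  0.08533154] [-0.52601185  2.65354344  6.23623467] [ 0.63987522  0.12393636 -0.00816879]
```

View pics/w9.png

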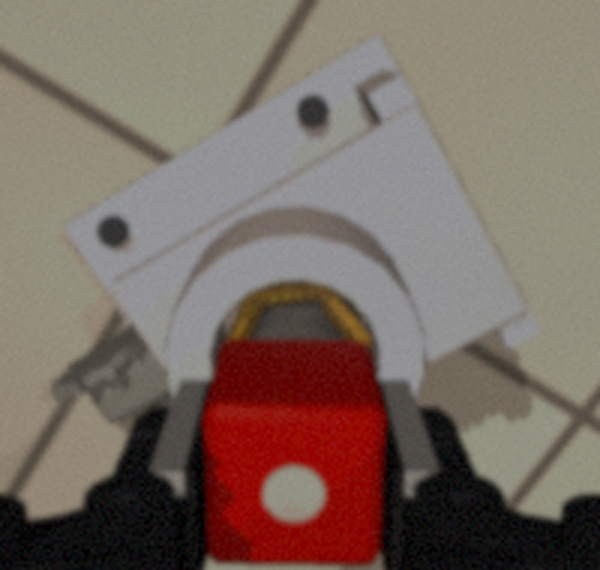

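View pics/side9.png

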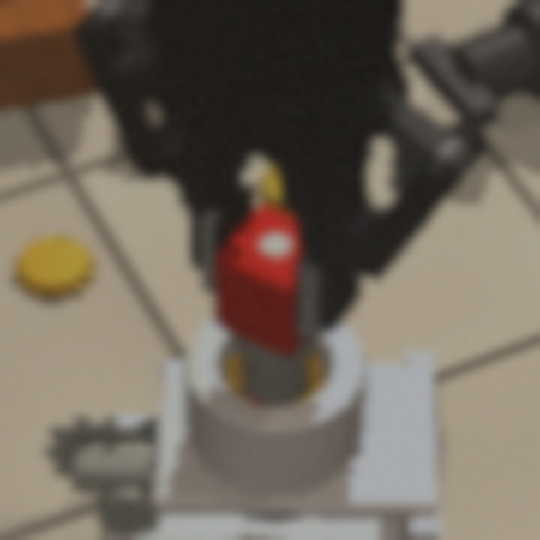

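The red mark has turned along with the key: in the side view it's now at the front of the socket (267,257). Continue and watch the torque.

```bash
python3 -m jog '{"linear":[[0,0,0],[0,0,0],[0,0,0],[0,0,0],[0,0,0],[0,0,0]],"twist":[0.1,0.2,0.3,0.4,0.5,0.5],"claw":[-1,-1,-1,-1,-1,-1]}' 80
python3 -c "
from h import *
s=manip.sense();print(s['t'],s['q'][5],s['tau'][5],s['force'],s['ft_torque'])"
python3 -m jog '{"linear":[[0,0,0],[0,0,0],[0,0,0]],"twist":[0.08,0.15,0.15],"claw":[-1,-1,-1]}' 80
python3 -c "
from h import *
s=manip.sense();print(s['t'],s['q'][5],s['tau'][5],s['force'],s['ft_torque'])"
```

```text
t: 12.47
tcp_pos: [0.5323, -0.1579, 0.0853]
tool_rot: [-0.706, -0.023, 0.707, -0.021]
force: [-1.3, 3.6, 7.1]
finger_gap: 0.335
12.4667 1.0169567283843597 0.49410492181777954 [-1.28699136  3.61886794  7.07662839] [ 0.84576594  0.0845733  -0.04318234]
t: 12.72
tcp_pos: [0.5324, -0.1578, 0.0853]
tool_rot: [-0.706, 0.03, 0.707, 0.032]
force: [-0.8, 3.7, 7.3]
finger_gap: 0.341
12.7167 1.1659252291749997 0.3679075464606285 [-0.77511576  3.72742097  7.30238797] [0.83694814 0.04269319 0.044758  ]
```

```bash
for i in 1; do python3 -m jog '{"linear":[[0,0,0],[0,0,0],[0,0,0]],"twist":[0.08,0.15,0.15],"claw":[-1,-1,-1]}' 80; done
python3 -c "
from h import *
s=manip.sense();print(s['t'],s['q'][5],s['tau'][5],s['force'],s['ft_torque'])"
python3 -m jog '{"linear":[[0,0,0],[0,0,0],[0,0,0]],"twist":[0.08,0.12,0.12],"claw":[-1,-1,-1]}' 80
python3 -c "
from h import *
s=manip.sense();print(s['t'],s['q'][5],s['tau'][5],s['force'],s['ft_torque'])"
```

```text
t: 12.97
tcp_pos: [0.5325, -0.1577, 0.0853]
tool_rot: [-0.702, 0.083, 0.703, 0.084]
force: [0.1, 4.0, 5.8]
finger_gap: 0.331
12.9667 1.3159361054007457 0.3668014705181122 [0.07696933 4.04773095 5.79960817] [ 0.94657763 -0.06362813  0.02139537]
t: 13.22
tcp_pos: [0.5325, -0.1577, 0.0853]
tool_rot: [-0.696, 0.124, 0.696, 0.126]
force: [0.2, 5.1, 6.5]
finger_gap: 0.337
13.2167 1.434931950217674 0.25722174905240536 [0.19539235 5.05148575 6.54081244] [ 1.00223877 -0.08731383  0.01097651]
```

```bash
python3 -m jog '{"linear":[[0,0,0],[0,0,0],[0,0,0]],"twist":[0.05,0.1,0.1],"claw":[-1,-1,-1]}' 80
python3 - <<'E'
from h import *
s=manip.sense();print(s['t'],s['q'][5],s['tau'][5],s['force'],s['ft_torque'])
w=manip.snapshot("wrist");b=manip.snapshot("side");crop(w,160,100,200,190,3,"w10");crop(b,225,190,90,90,6,"side10")
E
```

```text
t: 13.47
tcp_pos: [0.5326, -0.1576, 0.0853]
tool_rot: [-0.689, 0.159, 0.689, 0.16]
force: [0.4, 4.9, 6.3]
finger_gap: 0.335
13.4667 1.534071783928657 0.5791731365025043 [0.43604362 4.92922924 6.33536794] [ 1.11258152 -0.17590625  0.29245489]
```

View pics/w10.png

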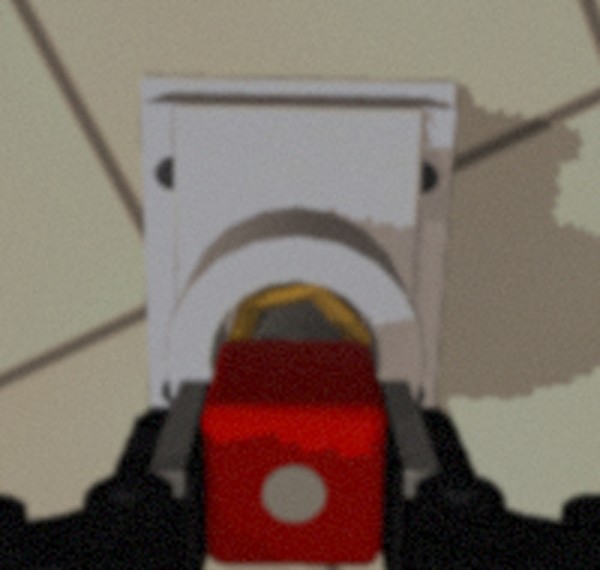

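View pics/side10.png

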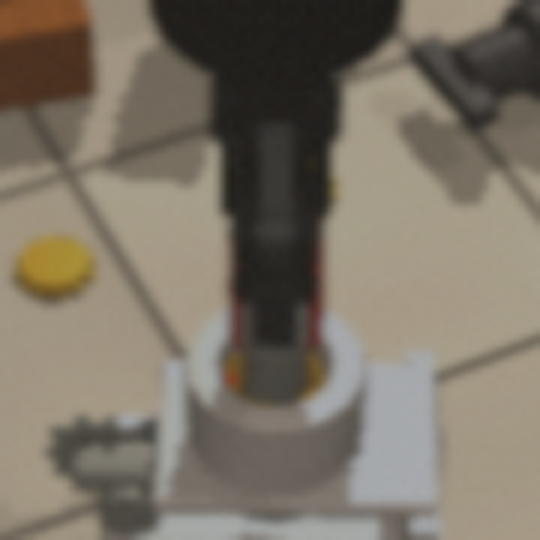

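The torque jumped to 0.29 N m. The bracket's yaw puts the screw's start near 0.12 rad, so 3.02 rad of turn brings it to the stop. One more small push will confirm.

```bash
python3 -m jog '{"linear":[[0,0,0],[0,0,0],[0,0,0],[0,0,0]],"twist":[0.04,0.07,0.07,0.07],"claw":[-1,-1,-1,-1]}' 80
python3 - <<'E'
from h import *
s=manip.sense();print(s['t'],s['q'][5],s['tau'][5],s['force'],s['ft_torque'])
E
```

```text
t: 13.9
tcp_pos: [0.5327, -0.1576, 0.0853]
tool_rot: [-0.683, 0.182, 0.683, 0.183]
force: [0.5, 5.0, 6.3]
finger_gap: 0.336
13.9 1.6023951660177047 0.4164096526801586 [0.54480408 4.97154157 6.25800948] [ 1.10842422 -0.17013558  0.41295943]
```

The torque rises to 0.41 N m against about 0.1 when free, so it's at the stop. I'll back off a little within the play, let go and rise.

```bash
python3 -m jog '{"linear":[[0,0,0],[0,0,0],[0,0,0],[0,0,0],[0,0,0],[0,0,0],[0,0,0],[0,0,0],[0,0,0],[0,0,0]],"twist":[-0.04,-0.07,-0.07,-0.07,-0.07,-0.07,-0.07,-0.07,-0.07,-0.07],"claw":[-1,-1,-0.3,0,0.5,1,1,1,1,1]}' 80
python3 - <<'E'
from h import *
s=manip.sense();print(s['t'],s['q'][5],s['tcp_pos'],s['force'],s['ft_torque'],s["finger_gap"])
w=manip.snapshot("wrist");b=manip.snapshot("side");crop(w,130,90,260,200,3,"w11");crop(b,225,190,90,90,6,"side11")
E
```

```text
t: 14.73
tcp_pos: [0.5329, -0.1594, 0.0847]
tool_rot: [-0.689, 0.159, 0.689, 0.159]
force: [0.0, -0.4, 0.1]
finger_gap: 0.999
14.7333 1.5337489639434478 [ 0.53287554 -0.15943225  0.08473099] [ 0.0229169  -0.40358406  0.1282323 ] [-0.01332952 -0.00040303 -0.02478061] 0.998939251218009
```

View pics/w11.png

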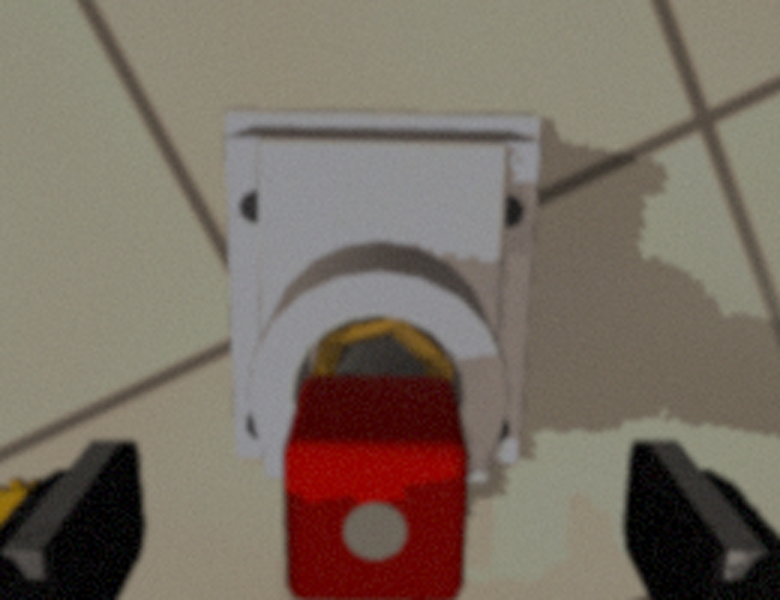

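The fingers are open and clear on both sides, and the key is still standing upright in the screw. Next I'll rise straight up.

```bash
python3 -m jog '{"linear":[[-1,0,0],[-3,0,0],[-5,0,0],[-8,0,0],[-11,0,0],[-13,0,0],[-13,0,0],[-13,0,0],[-13,0,0],[-13,0,0]],"twist":[0,0,0,0,0,0,0,0,0,0],"claw":[1,1,1,1,1,1,1,1,1,1]}' 80
python3 - <<'E'
from h import *
import pickle
a,b,w=[manip.snapshot(n) for n in("scene","side","wrist")];s=manip.sense();print(s['t'],s['tcp_pos'],s['force'],s['qd'])
pickle.dump((a,b,w,s),open("f.pkl","wb"))
crop(w,170,110,180,140,4,"w12");crop(b,225,190,90,90,6,"side12");crop(a,145,140,70,70,8,"scene12");cv2.imwrite("pics/sidef.png",b["pixels"][:,:,::-1])
E
```

```text
t: 15.67
tcp_pos: [0.5318, -0.1587, 0.2136]
tool_rot: [-0.688, 0.159, 0.69, 0.159]
force: [0.1, -0.5, -0.7]
finger_gap: 0.998
15.8167 [ 0.53216932 -0.15888902  0.21353992] [-0.5736373   0.92438671 -0.78708917] [-0.00115175 -0.00252109 -0.00532812 -0.00125653  0.00010778  0.00047547]
```

View pics/w12.png

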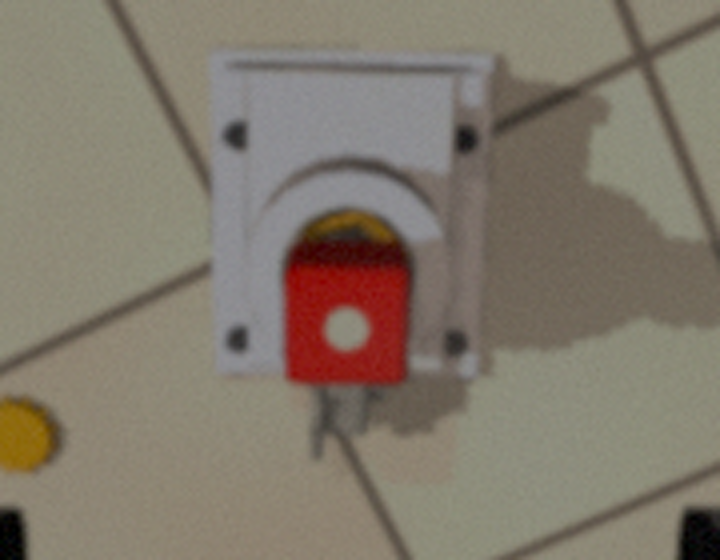

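View pics/side12.png

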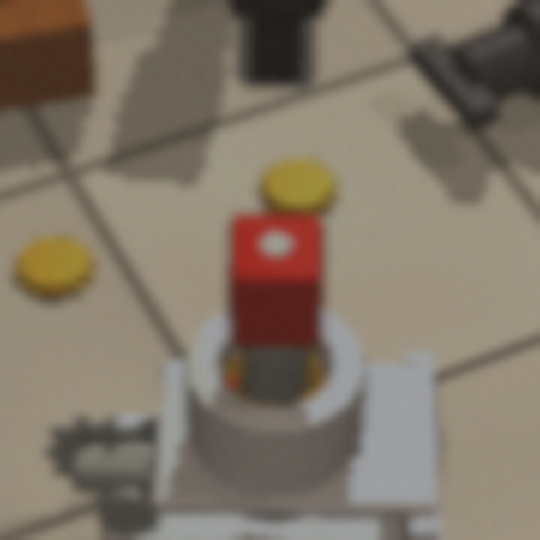

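View pics/sidef.png

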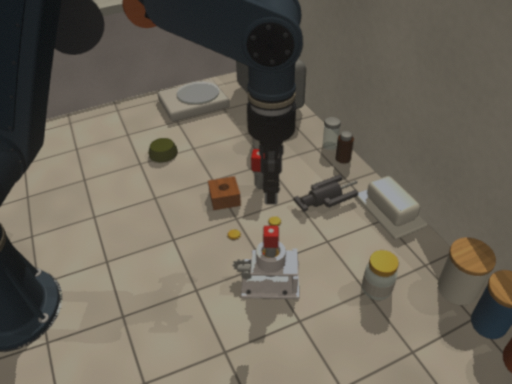

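The key stands alone in the screw and everything else is where it was. One last numeric check: the dot height gives the seating depth, and the mark gives the screw angle.

Run:
```python
from h import *
import pickle
a,b,w,s=pickle.load(open("f.pkl","rb"));_,b0=pickle.load(open("s0.pkl","rb"))
c=np.array([.5324,-.1580])
im=b["pixels"].astype(int)
def redc(im,x,y,r):
    m=np.zeros(im.shape[:2]);m[y-r:y+r+1,x-r:x+r+1]=1
    wgt=np.clip(im[...,0]-1.9*im[...,1],0,None)*m
    ys,xs=np.mgrid[:384,:512];return (xs*wgt).sum()/wgt.sum(),(ys*wgt).sum()/wgt.sum()
m0=redc(b0["pixels"].astype(int),278,252,3);m1=redc(im,264,253,3);print(m0,m1)
off=onz(b0,(270.9,250.7),.095)[:2]
ang=[np.degrees(np.arctan2(*(onz(b0,m,.089)[:2]-off)[::-1])) for m in(m0,m1)];print("mark angles",ang)
print("dot tri",tri(b,(225+276/6,190+243/6),w,(170+347/4,110+328/4)))
```

```text
(np.float64(nan), np.float64(nan)) (np.float64(nan), np.float64(nan))
mark angles [np.float64(nan), np.float64(nan)]
dot tri (array([ 0.53309584, -0.15905106,  0.14978488]), np.float64(0.0022886940499489295))<stdin>:9: RuntimeWarning: invalid value encountered in scalar divide
```

Run:
```python
from h import *
import pickle
b=pickle.load(open("s0.pkl","rb"))[1]
off=onz(b,(270.9,250.7),.095)[:2]
for m in((278.25,252.75),(263.8,253.5)):
    d=onz(b,m,.089)[:2]-off;print(np.degrees(np.arctan2(d[1],d[0])),np.hypot(*d))
im=pickle.load(open("f.pkl","rb"))[1]["pixels"];print(im[250:257,260:268,0].astype(int)-im[250:257,260:268,1])
```

```text
-26.392487065918864 0.014612378016452788
162.87548647223645 0.014208036147915113
[[-1  4 12 19 21 15  7  3]
 [ 0  5 16 24 22 14  6  3]
 [-1  4 21 36 32 17  6  3]
 [-2  5 29 53 43 19  5  3]
 [-1  5 21 36 30 15  6  4]
 [ 0  6 12 16 16 12  7  4]
 [ 3  6  8  9 11 11  9  7]]
```

```bash
python3 -c "
from station import manip
print(manip.sign_off())"
```

```text
the job is handed in; nothing more can be done
None
```

The screw is turned to its stop and the key is standing in it, released. I handed the job in at about 15.8 s of the 53 s allowed. No verdict was reported, so the result rests on the checks below.

**What I did:** I took the smaller red-handled key from the rack and matched its hex to the socket from the wrist camera. It went in under light force down to the socket floor. I turned it about 3.0 rad clockwise in one grasp, then backed off slightly within the play, let go and rose clear.

**Last checks:**
- **At the stop:** The torque rose to 0.41 N m at the end, against about 0.1 N m while turning freely. The red mark moved from about -30° to about 163°, which fits the 2.9 rad stop to within a few degrees.
- **Seated:** The white dot on the handle measured 0.150 m high, where 0.151 m is expected for a fully seated key. It was within about 1.3 mm of the screw's axis.
- **Clear of everything:** The tool force was near zero once the fingers opened. In the last side view the things it shows look unmoved; I did not measure them.

**What disagreed or failed:**
- **First grasp:** It closed on air above the handle. The real fingertips sit about 35 mm short of the reported TCP, so I went lower by the camera measurements.
- **Screw's starting angle:** The side view gave -26° and the wrist view -33°. I used the wrist value.
- **Automatic mark detection:** It returned nothing at the end, so I read the mark's position by eye.

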